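# Chock the rolling pin on the draining board

## Task

Put the washed wooden rolling pin to dry on the white sloping drainer. First stand the orange chock on the slope with its two black toes pointing straight uphill, then lay the wooden pin across the slope, centred on the chock and against both toes on their uphill side, and let go of it only once it rests there, so that it never drops or rolls away. Both must end lying wholly on the slope, square to it and clear of the gutter and the side lips; leave the white pin in its place.

Things in the scene. Friction and masses are not known exactly. Their poses are not given: they have to be found in the camera images.
- drainer: White draining board, fixed, grey lines down its slope. Frame level: origin on the table under the slope's middle, x uphill, y across. Smooth 5 degree slope, surface at z = 35 mm + 0.0875 x, from x = -130 to 130 mm, y = +-164 mm; side lips 7 mm high. Below its low end a gutter to x = -177 mm, front wall 30 mm high. A loose pin rolls down into it.
- chock: Loose orange U-shaped chock, 0.3 kg, flat on the table. Origin under the middle of its grip bar (16 mm thick along x, 160 long along y, 34 high). Two feet at y = +-64 mm, 32 wide, 16 high, run to +x into black toes 23 high, faces sloping 45 degrees to tips at x = 75; free between the feet. A pin against the toes on the same surface has its axis at x = 87, z = 22 mm here. Friction holds it.
- wooden_pin: Light wooden rolling pin, cylinder 44 mm thick, 240 mm long, 0.26 kg, loose. Origin at its centre on its axis; x along the axis, y and z turn as it rolls. Starts in either place of a blue two-place stand, axis level 62 mm above the table; its middle is free, 12 mm base plate below, cheeks with studs 54 mm high 63 to 77 mm from the middle.
- white_pin: White plastic rolling pin, same size and axes, in the stand's other place, 96 mm beside the wooden one. Not to be used or moved.
Not all that is in view belongs to the job. Of the things shaped like the chock, the orange one is meant.

How it is judged (in metres and radians):
On the way, in this order (a step that is already met when the one before it is completed fails the run):
1. The chock stands released on the drainer's slope, flat, at rest and square to the slope within 12 degrees (contact force between chock and drainer above 0.5 N and contact force between the fingers and chock below 0.05 N and angle between chock's own z axis and vertical below 0.13 rad and angle between chock's own x axis and vertical below 1.54 rad and angle between the y axis of chock and the y axis of drainer, either way round below 0.21 rad and linear speed of chock below 0.02 m/s), for 0.2 s.
2. The wooden pin, still held, is down on the slope within 15 mm of its resting place against the chock's toes and centred on the chock within 40 mm (contact force between the fingers and wooden_pin above 0.5 N and x of wooden_pin in the frame of chock between 0.072 and 0.102 m and z of wooden_pin in the frame of chock below 0.037 m and y of wooden_pin in the frame of chock between -0.04 and 0.04 m), for 0.05 s.
At the end, for the whole second after the job is handed in: Wooden pin released, at rest on the slope against the chock's toes (axis within 15 mm of its resting place there, centred on the chock within 35 mm and across the slope within 45 mm); chock and pin wholly on the slope, square to it within 12 degrees (contact force between wooden_pin and chock above 0.03 N and contact force between wooden_pin and drainer above 0.3 N and contact force between chock and drainer above 0.5 N and x of wooden_pin in the frame of chock between 0.072 and 0.102 m and z of wooden_pin in the frame of chock below 0.037 m and y of wooden_pin in the frame of chock between -0.035 and 0.035 m and y of wooden_pin in the frame of drainer between -0.045 and 0.045 m and x of wooden_pin in the frame of drainer below 0.115 m and x of chock in the frame of drainer above -0.125 m and angle between the x axis of wooden_pin and the y axis of drainer, either way round below 0.21 rad and angle between the y axis of chock and the y axis of drainer, either way round below 0.21 rad and angle between chock's own z axis and vertical below 0.13 rad and linear speed of each of wooden_pin, chock below 0.02 m/s and contact force between the fingers and wooden_pin below 0.05 N); the robot touches nothing.
It fails at once if The wooden pin is dropped or rolls away: it moves faster than 0.4 m/s while not held (contact force between the fingers and wooden_pin below 0.01 N and linear speed of wooden_pin above 0.4 m/s).
It fails at once if The white pin is moved by more than 30 mm (distance of white_pin from where it was at the start of the episode above 0.03 m).
It also fails if it takes over 61 s, if anything falls off the work surface, if the arm or the gripper's body presses on something with over 40 N, if the wrist force passes 120 N, or if a joint passes its speed limit or range.

## Robot

A 6-joint arm with a two-finger parallel gripper is mounted at the origin on the work surface. World frame = base frame: x ahead of the robot, y to its left, z up, the work surface at z = 0. Lengths are in m, angles in degrees, forces in N, time in s.
With the tool pointing down it reaches from about 0.4 to 0.825 m from the base axis. Payload 7 kg.
Tool frame: the origin (TCP) lies on the centre line of the jaws, within the pads' length; the fingertips stand 8 mm ahead of it and the grasp point (between the pads) lies 11 mm behind it; z points along the fingers, y is the line along which they close (so a half turn about z gives the same grasp; the last joint's range is limited). The gripper opens to 88 mm and grips with 3 to 60 N. Pads are 19 mm wide; open, the fingers measure 130 mm over their backs; the gripper's body (78 mm by 193 mm) begins 47 mm behind the grasp point.
Start: joints at [83.944, 20.546, 0.682, 0, -70.136, -16.507], TCP at [0.259, 0.623, 0.2] pointing down, gripper open.
Joint ranges: [-176.03, 176.03], [-82.01, 121.73], [-58.28, 71.71], [-173.87, 95.51], [-174.79, -0.11], [-173.66, 173.66]. Speed limits (degrees/s): [136.94, 136.94, 172.46, 180, 180, 180].

## Interface

Orientations are given as [roll, pitch, yaw] about the fixed x, y, z axes, in that order (R = Rz(yaw) Ry(pitch) Rx(roll)).
In Python, from plant import ctrl, vision gives the robot as it stands. The module is installed in compiled form; this text tells all that it offers.
- The arm moves only by the tool move_arm, never from a script. Its argument "moves" is one flat list of numbers, 7 for each row, row after row: the finger opening in cm, from 0 to 8.76, then the shift along the tool's x, y, z in cm, then the turn, a rotation vector about the tool's x, y, z in rad. A call has 1 to 8 rows; each row shifts and turns the commanded pose from where the row before left it, along the tool's axes as they then stand; what a row does not reach is not made up. A row lasts 1/10 s, in which the tool goes at most 50 mm and 8.59 degrees, less where a joint would pass 70% of its speed; a pose out of reach is approached as far as the arm can. A call with a gripper value outside its range is refused whole. The fingers move at their own pace and stop on an object; the grip force is fixed at half the most. Time passes only in rows, so rows that do not move let the fingers close. It gives the time, the measured TCP pose, the force, the opening and the grip force at its end, in the units of the state.
- ctrl.get_obs(): the state, without advancing time (a new reading comes with each control period).
- vision.snapshot(name): name is "side" or "top" or "wrist"; returns (picture, depth): 384x512x3 uint8, red, green, blue; 384x512 float32, m along the optical axis (not along the pixel's ray), 0 where there is no reading.
- vision.camera_model(name): a dict with "vertical_fov" (degrees; the focal length in pixels is half the picture's height over the tangent of half this angle, whatever the lens; pixels are square), "cx", "cy" (the principal point, pixels), "cam_to_world" (4x4, takes a point from camera to world coordinates). Camera axes: x right, y down, z forward; pixel columns grow to the right and rows downward; lengths in m; the calibration is good to about 2 mm. The wrist camera is an equidistant fisheye: a pixel r from the principal point sees the ray r / f radians off the axis. A picture is of the moment at which its call begins: read the wrist's pose just before it. camera_model takes no time and is no camera call; for the wrist camera it gives the pose at the moment of the call.
- ctrl.close_job(): hands the job in; it is judged then, once.
The state is a dict: "clock": time; "joint_pos": joint angles; "qvel": joint speeds; "tau": joint torques, N m; "tool_pos": TCP position; "orientation": TCP orientation; "force": force on the tool from outside, world axes, zero at the start; "moment": the same for the moment, N m; "opening": finger opening in m; "gripper_force": force on a finger pad.
Only numpy, scipy, OpenCV 4.12 (cv2) and the standard library are available. Lean on these libraries where they do the work, as an engineer would, in place of code of your own. Each camera call takes 0.05 s, during which the arm holds its last target. There are 200 camera calls.

## Working session

There is one attempt and no reset: what is moved stays moved. The work goes in short steps, Python scripts to look and compute and a tool call to move; the robot and the scene stay as the last step left them, time stands still between calls to the robot, and variables do not carry over. Pictures are saved under pics/ and viewed, at most 10 in all, crops included, and the job is handed in when it is done.

Besides the shell and the picture viewer there is one more tool, called after ">>>" in YAML: its name, and indented under it one key for each argument. move_arm: Moves the arm, as the interface text tells. Its arguments: {"type":"object","properties":{"moves":{"type":"array"}},"required":["moves"]}

```bash
mkdir -p pics; python3 - <<'E'
from plant import ctrl, vision
import cv2,numpy as np
print(ctrl.get_obs())
ims=[]
for n in ("top","side"):
    p,d=vision.snapshot(n); np.savez(n,p=p,d=d); m=vision.camera_model(n); print(n,m)
    cv2.imwrite(f"pics/{n}0.png",p[:,:,::-1])
E
```

```text
{'clock': 0.0, 'joint_pos': array([ 8.39431180e+01,  2.05910342e+01,  6.34440722e-01, -2.05682639e-02,
       -7.01381108e+01, -1.65064682e+01]), 'qvel': array([ 0.01704241,  0.00498188, -0.03118931, -0.05738181, -0.0127007 ,
        0.05135553]), 'tau': array([-1.16601212e-03, -5.82713556e+01,  2.93051666e+01,  6.99746400e+00,
        6.97832205e-03, -1.57311024e-04]), 'tool_pos': array([0.25882534, 0.62281645, 0.19953093]), 'orientation': array([ 1.79903705e+02, -8.37164312e-03, -2.25703473e+01]), 'force': array([ 0.63301157, -0.03782372,  0.28580331]), 'moment': array([-0.02450517, -0.06417958, -0.05268971]), 'gripper_force': 0.0, 'opening': 0.08770769087700511}
top {'vertical_fov': 50.53388387631711, 'cx': 262.1830960775428, 'cy': 192.58455607781673, 'cam_to_world': array([[-0.02353914, -0.98369778,  0.17828232,  0.17065965],
       [-0.99923752,  0.02870705,  0.02646294, -0.07166946],
       [-0.03114949, -0.17752347, -0.98362347,  1.32843771],
       [ 0.        ,  0.        ,  0.        ,  1.        ]])}
side {'vertical_fov': 56.719465581097275, 'cx': 257.48341573087384, 'cy': 190.24963177450067, 'cam_to_world': array([[ 0.92234546, -0.19552574,  0.33323946,  0.0322271 ],
       [-0.38587882, -0.50948495,  0.76910508, -0.90000754],
       [ 0.01940065, -0.83797063, -0.54537037,  0.65306614],
       [ 0.        ,  0.        ,  0.        ,  1.        ]])}
```

View pics/top0.png

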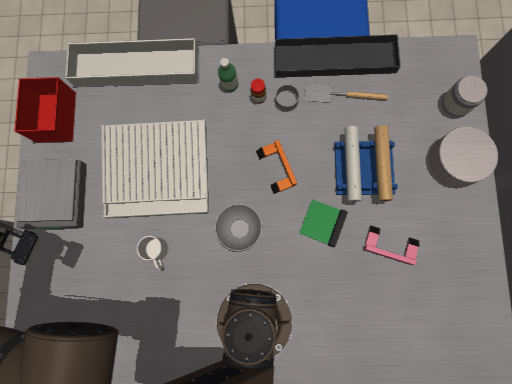

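View pics/side0.png

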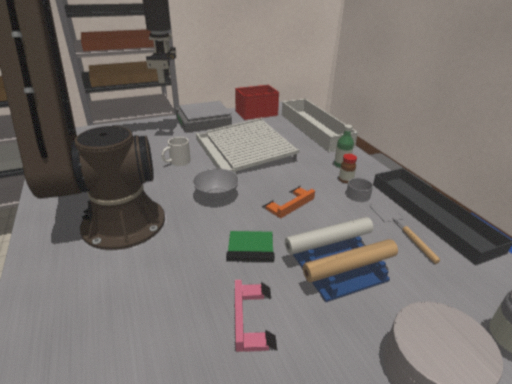

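The top view shows the drainer at (155,167) with its gutter at the bottom (low end toward the robot). Orange-coloured U chock is at (278,167), with a pink look-alike at (392,247). The orange one fits the description. Of the pins, wood is at (384,162) and white at (353,162). I'll measure these and confirm with one crop.

```bash
cat > h.py <<'E'
from plant import ctrl, vision
import cv2,numpy as np
def cloud(n,d,m=None):
    m=m or vision.camera_model(n); f=192/np.tan(np.radians(m["vertical_fov"]/2))
    v,u=np.mgrid[:384,:512]; c=np.stack([(u-m["cx"])/f*d,(v-m["cy"])/f*d,d],-1)
    T=m["cam_to_world"]; return c@T[:3,:3].T+T[:3,3]
def hsv(p): return cv2.cvtColor(p,cv2.COLOR_RGB2HSV)
def rect(xy):
    c,s,a=cv2.minAreaRect((xy*1000).astype(np.float32)); b=cv2.boxPoints((c,s,a))
    return np.round(c,1),np.round(s,1),round(a,2),b.round(0).tolist()
def axis(xy):
    c=xy.mean(0); u=np.linalg.svd(xy-c)[2][0]; return c.round(4),np.degrees(np.arctan2(u[1],u[0])).round(2)
def blob(m,seed):
    n,l=cv2.connectedComponents(m.astype(np.uint8)); return l==l[seed[1],seed[0]]
E
python3 - <<'E'
from h import *
for n in("top","side"):
    z=np.load(n+".npz"); p,d=z["p"],z["d"]; X=cloud(n,d); H=hsv(p).astype(int)
    h,s,v=H[...,0],H[...,1],H[...,2]; ok=d>0
    x,y,zz=X[...,0],X[...,1],X[...,2]
    print(n,"table z",np.median(zz[ok&(zz<.02)&(zz>-.02)]))
    seeds={"top":[(285,160),(384,170),(353,170)],"side":[(296,204),(350,262),(330,236)]}[n]
    for sd in seeds: print(sd,H[sd[1],sd[0]],X[sd[1],sd[0]].round(3))
    o=blob((h<13)&(s>180)&(v>100)&ok,seeds[0])
    P=X[o]; print("orange n",len(P),"z pct",np.percentile(P[:,2],[5,50,95]).round(4), rect(P[:,:2]))
    t=P[P[:,2]>.028]; print(" bar",rect(t[:,:2]),axis(t[:,:2]))
    w=blob((h<22)&(h>7)&(s>90)&ok&(zz>.055),seeds[1])
    P=X[w]; print("wood",len(P),np.percentile(P[:,2],[5,50,99]).round(4),rect(P[:,:2]),axis(P[:,:2]))
    w=blob((s<60)&(v>110)&ok&(zz>.06),seeds[2]); P=X[w]; print("white",len(P),rect(P[:,:2]),axis(P[:,:2]))
    dr=(155,167) if n=="top" else (247,145)
    q=blob(ok&(zz>.02)&(zz<.07)&(s<60),dr); P=X[q]; print("drainer",len(P),rect(P[:,:2]),np.percentile(P[:,2],[1,99]).round(4))
    A=np.c_[P[:,:2],np.ones(len(P))]; 
    k=np.ones(len(P),bool)
    for _ in range(8):
        c=np.linalg.lstsq(A[k],P[k,2],rcond=None)[0]; k=abs(A@c-P[:,2])<.003
    print(" plane",c.round(4),k.sum(),"slope dir",np.degrees(np.arctan2(c[1],c[0])),"slope pts",rect(P[k][:,:2]))
z=np.load("top.npz")["p"]
cv2.imwrite("pics/crop.png",cv2.resize(z[110:230,85:305,::-1],None,fx=3.6,fy=3.6,interpolation=cv2.INTER_CUBIC))
E
```

```text
top table z 0.0002750908359343551
(285, 160) [ 11 197 214] [ 0.512 -0.114  0.031]
(384, 170) [ 17 116 197] [ 0.457 -0.42   0.082]
(353, 170) [ 21  22 194] [ 0.461 -0.324  0.08 ]
orange n 430 z pct [0.0124 0.0198 0.0368] (array([498.1, -92.3]), array([160. ,  57.9]), 20.57, [[413.0, -93.0], [433.0, -148.0], [583.0, -91.0], [563.0, -37.0]])
 bar (array([ 505.9, -113.9]), array([157.7,  12. ]), 20.57, [[430.0, -136.0], [434.0, -147.0], [582.0, -92.0], [578.0, -81.0]]) (array([ 0.5058, -0.1137]), np.float64(-159.62))
wood 996 [0.0657 0.0804 0.088 ] (array([ 483.8, -422.2]), array([ 41. , 237.8]), 88.65, [[365.0, -440.0], [602.0, -445.0], [603.0, -404.0], [365.0, -399.0]]) (array([ 0.4811, -0.4189]), np.float64(179.1))
white 954 (array([ 486.3, -328.2]), array([ 41.4, 238.3]), 88.66, [[367.0, -346.0], [605.0, -352.0], [606.0, -310.0], [368.0, -305.0]]) (array([ 0.4834, -0.326 ]), np.float64(178.97))
drainer 8373 (array([499.4, 317.3]), array([309.3, 346.9]), 1.46, [[340.0, 487.0], [349.0, 140.0], [658.0, 148.0], [650.0, 495.0]]) [0.0212 0.0499]
 plane [ 0.0857  0.0007 -0.0102] 5687 slope 
[... 285 characters left out ...]
330, 236) [ 21  20 169] [ 0.474 -0.343  0.075]
orange n 196488 z pct [-0.3797  0.001   0.398 ] (array([646.5, 543.1]), array([2813.1, 2875.8]), 0.48, [[-772.0, 1969.0], [-748.0, -907.0], [2065.0, -883.0], [2041.0, 1993.0]])Traceback (most recent call last):
  File "<stdin>", line 11, in <module>
  File "h.py", line 12, in axis
    c=xy.mean(0); u=np.linalg.svd(xy-c)[2][0]; return c.round(4),np.degrees(np.arctan2(u[1],u[0])).round(2)
                    ~~~~~~~~~~~~~^^^^^^
    u, s, vh = gufunc(a, signature=signature)
               ~~~~~~^^^^^^^^^^^^^^^^^^^^^^^^
numpy._core._exceptions._ArrayMemoryError: Unable to allocate 38.9 GiB for an array with shape (72266, 72266) and data type float64
```

```bash
python3 - <<'E'
from h import *
z=np.load("top.npz")["p"]
a=cv2.resize(z[130:205,245:315,::-1],(392,420),interpolation=cv2.INTER_CUBIC);b=cv2.resize(z[215:280,355:430,::-1],(392,420),interpolation=cv2.INTER_CUBIC)
cv2.imwrite("pics/crop.png",np.hstack([a,b]))
E
```

```text
(no output)
```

View pics/crop.png

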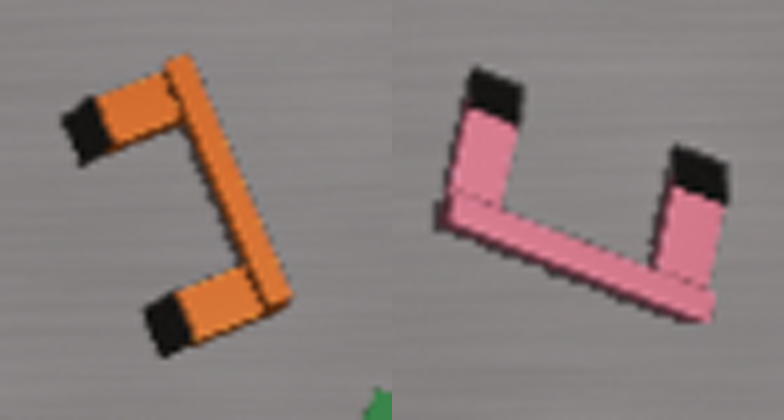

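>>> move_arm:
  moves: [8.7, 0, 0, 0, 0, 0, -0.094, 8.7, 0, 0, 0, 0, 0, -0.094, 8.7, 0, 0, 0, 0, 0, -0.094, 8.7, 0, 0, 0, 0, 0, -0.094, 8.7, 0, 0, 0, 0, 0, -0.094, 8.7, 0, 0, 0, 0, 0, -0.094, 8.7, 0, 0, 0, 0, 0, -0.094, 8.7, 0, 0, 0, 0, 0, -0.094]

```text
clock: 0.9
tool_pos: [0.2589, 0.623, 0.1999]
orientation: [180.0, 0.0, 20.7]
force: [0.0, -0.4, -0.5]
opening: 0.0868
gripper_force: 0.0
```

The crop confirms it. The left chock, at (278,167) in the full picture, is orange with black toes pointing to +y. The right one, at (392,247), is pink and is the decoy. Next I move above the orange chock.

>>> move_arm:
  moves: [8.7, -0.175, 4.85, 0, 0, 0, 0, 8.7, -0.175, 4.85, 0, 0, 0, 0, 8.7, -0.175, 4.85, 0, 0, 0, 0, 8.7, -0.175, 4.85, 0, 0, 0, 0, 8.7, -0.175, 4.85, 0, 0, 0, 0, 8.7, -0.175, 4.85, 0, 0, 0, 0, 8.7, -0.175, 4.85, 0, 0, 0, 0, 8.7, -0.175, 4.85, 0, 0, 0, 0]

```text
clock: 1.7
tool_pos: [0.3819, 0.253, 0.2004]
orientation: [-180.0, -0.0, 20.5]
force: [1.3, 0.5, 0.8]
opening: 0.0868
gripper_force: 0.0
```

>>> move_arm:
  moves: [8.7, -0.175, 4.85, 0, 0, 0, 0, 8.7, -0.175, 4.85, 0, 0, 0, 0, 8.7, -0.175, 4.85, 0, 0, 0, 0, 8.7, -0.175, 4.85, 0, 0, 0, 0, 8.7, -0.175, 4.85, 0, 0, 0, 0, 8.7, -0.175, 4.85, 0, 0, 0, 0, 8.7, -0.175, 4.85, 0, 0, 0, 0, 8.7, 0, 0, 0, 0, 0, 0]

```text
clock: 2.5
tool_pos: [0.4899, -0.072, 0.1998]
orientation: [180.0, 0.1, 20.2]
force: [-1.4, 0.6, -0.6]
opening: 0.0869
gripper_force: 0.0
```

>>> move_arm:
  moves: [8.7, 0, 4.4, 0, 0, 0, -0.006, 8.7, 0, 0, 4, 0, 0, 0, 8.7, 0, 0, 4, 0, 0, 0, 8.7, 0, 0, 4, 0, 0, 0, 8.7, 0, 0, 2, 0, 0, 0, 8.7, 0, 0, 0, 0, 0, 0]

```text
clock: 3.1
tool_pos: [0.5021, -0.1084, 0.0574]
orientation: [-179.9, 0.4, 20.8]
force: [-0.7, -0.2, -0.0]
opening: 0.0872
gripper_force: 0.0
```

```bash
python3 - <<'E'
from h import *
print(ctrl.get_obs()["joint_pos"].round(1))
p,d=vision.snapshot("wrist");cv2.imwrite("pics/w1.png",p[:,:,::-1])
E
```

```text
[  9.7  13.9 -29.9  -0.  -46.5 101.2]
```

View pics/w1.png

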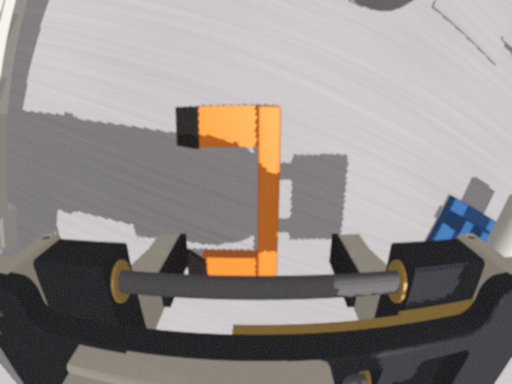

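Wrist view: the orange bar runs vertically at column ≈268, between the open fingers (columns ≈175 and ≈345). It's square to the jaws, so I go down and grip.

>>> move_arm:
  moves: [8.7, 0.15, 0.5, 1.5, 0, 0, 0, 8.7, 0, 0, 1.5, 0, 0, 0, 8.7, 0, 0, 1.3, 0, 0, 0, 8.7, 0, 0, 0, 0, 0, 0]

```text
clock: 3.55
tool_pos: [0.5082, -0.1123, 0.0177]
orientation: [-180.0, 0.0, 20.9]
force: [0.3, -0.9, -0.1]
opening: 0.087
gripper_force: 0.0
```

>>> move_arm:
  moves: [0.5, 0, 0, 0, 0, 0, 0, 0.5, 0, 0, 0, 0, 0, 0, 0.5, 0, 0, 0, 0, 0, 0, 0.5, 0, 0, 0, 0, 0, 0, 0.5, 0, 0, 0, 0, 0, 0, 0.5, 0, 0, 0, 0, 0, 0, 0.5, 0, 0, 0, 0, 0, 0, 0.5, 0, 0, 0, 0, 0, 0]

```text
clock: 4.35
tool_pos: [0.508, -0.1126, 0.0174]
orientation: [-180.0, 0.0, 20.9]
force: [0.1, 0.5, -0.7]
opening: 0.0286
gripper_force: 0.0
```

>>> move_arm:
  moves: [0.5, 0, 0, 0, 0, 0, 0, 0.5, 0, 0, 0, 0, 0, 0, 0.5, 0, 0, 0, 0, 0, 0, 0.5, 0, 0, 0, 0, 0, 0, 0.5, 0, 0, 0, 0, 0, 0]

```text
clock: 4.85
tool_pos: [0.5081, -0.1126, 0.0175]
orientation: [-180.0, 0.0, 20.9]
force: [0.4, 0.0, -0.6]
opening: 0.0051
gripper_force: 0.0
```

>>> move_arm:
  moves: [0.5, 0, 0, -1, 0, 0, 0, 0.5, 0, 0, -2, 0, 0, 0, 0.5, 0, 0, -3, 0, 0, 0, 0.5, 0, 0, -3, 0, 0, 0, 0.5, 0, 0, -3, 0, 0, 0, 0.5, 0, 0, -3, 0, 0, 0, 0.5, 0, 0, 0, 0, 0, 0]

```text
clock: 5.55
tool_pos: [0.5107, -0.1127, 0.1727]
orientation: [179.8, -0.4, 20.9]
force: [0.8, -0.6, -0.4]
opening: 0.005
gripper_force: 0.0
```

The fingers closed to 5 mm with no force, so the grasp missed. I'll look again.

```bash
python3 - <<'E'
from h import *
im=[]
for n in("side","top"):
    p,d=vision.snapshot(n); np.savez(n+"1",p=p,d=d)
    c=p[100:260,200:400] if n=="side" else p[110:270,180:380]
    im.append(cv2.resize(c[:,:,::-1],(400,320),interpolation=cv2.INTER_CUBIC))
p,d=vision.snapshot("wrist"); im.append(cv2.resize(p[:,:,::-1],(400,300)))
im[2]=cv2.copyMakeBorder(im[2],0,0,0,400,cv2.BORDER_CONSTANT)
cv2.imwrite("pics/a2.png",np.vstack([np.hstack(im[:2]),im[2]])[:600])
E
```

```text
(no output)
```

View pics/a2.png

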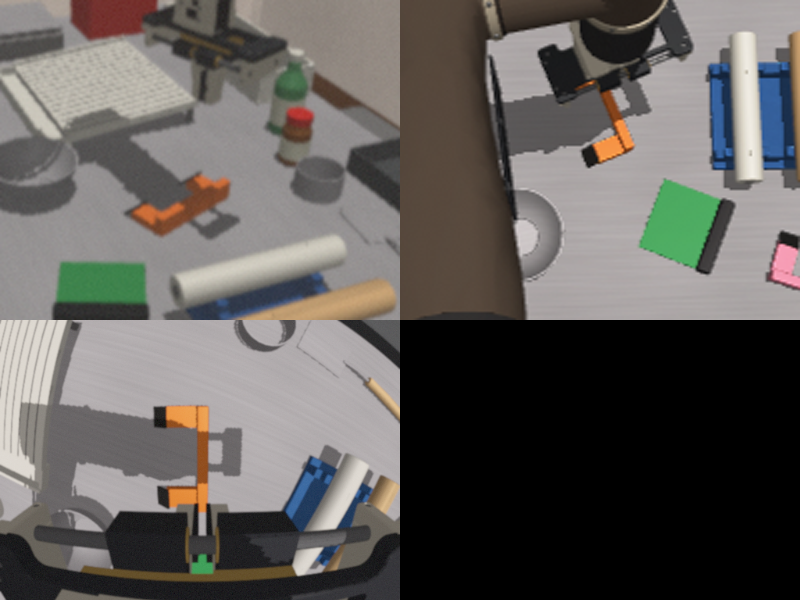

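```bash
cat >> h.py <<'E'
def wrist_plane(uv,z,m):
    f=192/np.tan(np.radians(m["vertical_fov"]/2)); q=np.asarray(uv,float)-[m["cx"],m["cy"]]
    r=np.linalg.norm(q,axis=-1,keepdims=True); t=r/f; ray=np.c_[q/np.maximum(r,1e-9)*np.sin(t),np.cos(t)]
    T=m["cam_to_world"]; w=ray@T[:3,:3].T; o=T[:3,3]; return o+w*((z-o[2])/w[:,2:])
def wrist_project(X,m):
    f=192/np.tan(np.radians(m["vertical_fov"]/2)); T=m["cam_to_world"]; c=(np.asarray(X)-T[:3,3])@T[:3,:3]
    n=np.linalg.norm(c[:,:2],axis=1); t=np.arctan2(n,c[:,2]); return c[:,:2]/n[:,None]*(f*t)[:,None]+[m["cx"],m["cy"]]
E
python3 - <<'E'
from h import *
o=ctrl.get_obs(); print(o["tool_pos"],o["orientation"])
m=vision.camera_model("wrist"); print(m)
print("TCP px",wrist_project([o["tool_pos"]],m), "chock est px",wrist_project([[.505,-.113,.034]],m))
p,d=vision.snapshot("wrist"); H=hsv(p).astype(int)
k=(H[...,0]<14)&(H[...,1]>150)&(H[...,2]>90); n,l,s,c=cv2.connectedComponentsWithStats(k.astype(np.uint8))
i=1+s[1:,4].argmax(); v,u=np.where(l==i); print(s[i],c[i])
W=wrist_plane(np.c_[u,v],.025,m)[:,:2]; print("wrist rect",rect(W))
for n in("top1","side1"):
    z=np.load(n+".npz");X=cloud(n[:-1],z["d"]);H=hsv(z["p"]).astype(int)
    k=(H[...,0]<14)&(H[...,1]>150)&(H[...,2]>90)&(X[...,2]<.05)&(X[...,2]>.005)&(abs(X[...,0]-.5)<.2)&(abs(X[...,1]+.1)<.15); P=X[k]
    print(n,len(P),rect(P[:,:2]))
E
```

```text
[ 0.50775924 -0.11248175  0.16767437] [-1.79987476e+02 -2.77824583e-02  2.08559667e+01]
{'vertical_fov': 65.70646984690485, 'cx': 258.52245157271255, 'cy': 196.5743149645786, 'cam_to_world': array([[ 3.55534963e-01, -8.89404111e-01, -2.87324237e-01,
         5.87076759e-01],
       [-9.34662651e-01, -3.38060262e-01, -1.10095357e-01,
        -8.33583299e-02],
       [ 7.86355885e-04,  3.07693982e-01, -9.51485047e-01,
         3.51882300e-01],
       [ 0.00000000e+00,  0.00000000e+00,  0.00000000e+00,
         1.00000000e+00]])}
TCP px [[256.86904236 231.44011081]] chock est px [[256.96502181 183.22969974]]
[ 214  133   53  112 1166] [254.26758148 187.18181818]
wrist rect (array([486.1, -98.1]), array([134.5,  61. ]), 20.56, [[412.0, -93.0], [434.0, -150.0], [560.0, -103.0], [538.0, -46.0]])
top1 244 (array([485.3, -97.6]), array([132.9,  60.6]), 19.99, [[412.0, -92.0], [433.0, -149.0], [558.0, -103.0], [537.0, -46.0]])
side1 472 (array([496.5, -92.5]), array([161.7,  66.6]), 20.48, [[409.0, -90.0], [432.0, -152.0], [584.0, -95.0], [561.0, -33.0]])
```

```bash
python3 - <<'E'
from h import *
m=vision.camera_model("wrist"); p,d=vision.snapshot("wrist")
f=192/np.tan(np.radians(m["vertical_fov"]/2)); v,u=np.mgrid[:384,:512]
q=np.stack([u-m["cx"],v-m["cy"]],-1); r=np.linalg.norm(q,axis=-1); t=r/f
ray=np.stack([q[...,0]/r*np.tan(t),q[...,1]/r*np.tan(t),np.ones_like(r)],-1)*d[...,None]
W=ray@m["cam_to_world"][:3,:3].T+m["cam_to_world"][:3,3]
print("table patches z",[np.median(W[a:a+12,b:b+12,2]).round(4) for a,b in((60,250),(150,180),(120,420),(200,300))])
H=hsv(p).astype(int);k=(H[...,0]<14)&(H[...,1]>150)&(H[...,2]>90)
P=W[k&(W[...,2]<.06)&(W[...,2]>.026)];print("bar wrist",len(P),np.percentile(P[:,2],[5,50,95]),rect(P[:,:2]))
z=np.load("side1.npz");X=cloud("side",z["d"]);ok=z["d"]>0
g=ok&(np.hypot(X[...,0]-.508,X[...,1]+.1126)<.12)&(X[...,2]>.08)&(X[...,2]<.30)
P=X[g]; print("gripper pts",len(P),"lowest z",np.percentile(P[:,2],[.5,2,5]).round(4)); L=P[P[:,2]<P[:,2].min()+.03]; print(L[:,:2].mean(0),rect(L[:,:2]))
vv,uu=np.where(g&(X[...,2]<P[:,2].min()+.01)); print(uu.mean(),vv.mean())
cv2.imwrite("pics/s3.png",cv2.resize(z["p"][80:240,230:400,::-1],None,fx=3.7,fy=3.7,interpolation=cv2.INTER_CUBIC))
E
```

```text
table patches z [np.float64(-0.0001), np.float64(-0.0002), np.float64(0.0002), np.float64(0.0001)]
bar wrist 946 [0.03269277 0.03389066 0.03508054] (array([ 508.3, -114.6]), array([157. ,  14.5]), 20.55, [[432.0, -135.0], [437.0, -149.0], [584.0, -94.0], [579.0, -80.0]])
gripper pts 1102 lowest z [0.2014 0.205  0.2122]
[ 0.50561805 -0.11905675] (array([ 504.4, -119.6]), array([23. , 42.6]), 48.3, [[481.0, -114.0], [513.0, -142.0], [528.0, -125.0], [496.0, -97.0]])
302.54761904761904 149.5952380952381
```

View pics/s3.png

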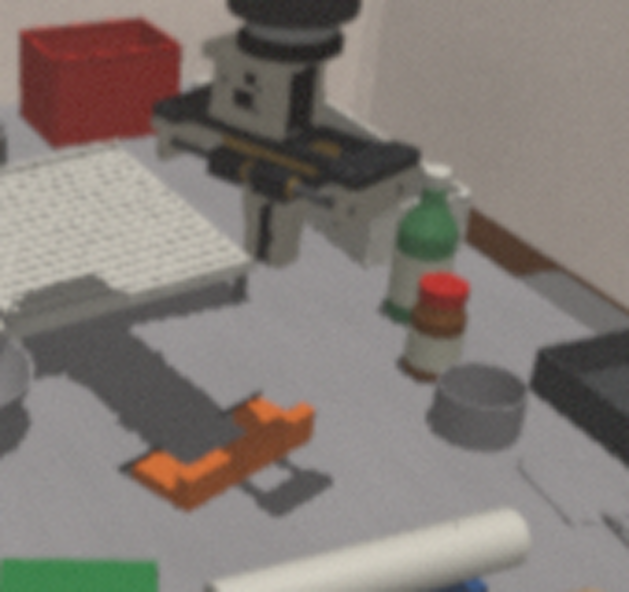

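The crop shows the fingertips near (270,260), well above where they should be. Side depth puts them at z≈0.201 while the TCP reads 0.168, so the real tips are about 34 mm behind the reported TCP, not 8 mm ahead of it. That explains the miss. I'll open and retry about 40 mm lower, watching the force.

>>> move_arm:
  moves: [7, 0, 0, 0, 0, 0, 0, 7, 0, 0, 0, 0, 0, 0, 7, 0, 0, 0, 0, 0, 0, 7, 0, 0, 0, 0, 0, 0, 7, 0, 0, 3, 0, 0, 0, 7, 0, 0, 3, 0, 0, 0, 7, 0, 0, 3, 0, 0, 0, 7, 0, 0, 3, 0, 0, 0]

```text
clock: 6.6
tool_pos: [0.5081, -0.1126, 0.0465]
orientation: [180.0, -0.0, 20.9]
force: [0.5, 0.9, -0.8]
opening: 0.0634
gripper_force: 0.0
```

>>> move_arm:
  moves: [7, 0, 0.1, 2, 0, 0, 0, 7, 0, 0, 0, 0, 0, 0, 7, 0, 0, 0, 0, 0, 0, 7, 0, 0, 0, 0, 0, 0]

```text
clock: 7.0
tool_pos: [0.5095, -0.1134, 0.0287]
orientation: [180.0, -0.1, 20.9]
force: [0.1, 0.3, 0.8]
opening: 0.0701
gripper_force: 0.0
```

```bash
python3 - <<'E'
from h import *
o=ctrl.get_obs(); print(o["tool_pos"],o["force"],o["opening"])
p,d=vision.snapshot("side"); X=cloud("side",d); t=o["tool_pos"]
g=(d>0)&(np.hypot(X[...,0]-t[0],X[...,1]-t[1])<.09)&(X[...,2]>.045)&(X[...,2]<.2)&(hsv(p)[...,1]<90)
P=X[g]; print(len(P),np.percentile(P[:,2],[.5,1,2,5,10]).round(4))
cv2.imwrite("pics/s4.png",cv2.resize(p[110:250,230:370,::-1],None,fx=4,fy=4,interpolation=cv2.INTER_CUBIC))
E
```

```text
[ 0.50951093 -0.11344472  0.0287445 ] [0.0846837  0.31778757 0.80475913] 0.07011308244641476
1369 [0.0596 0.0606 0.0639 0.0729 0.0884]
```

View pics/s4.png

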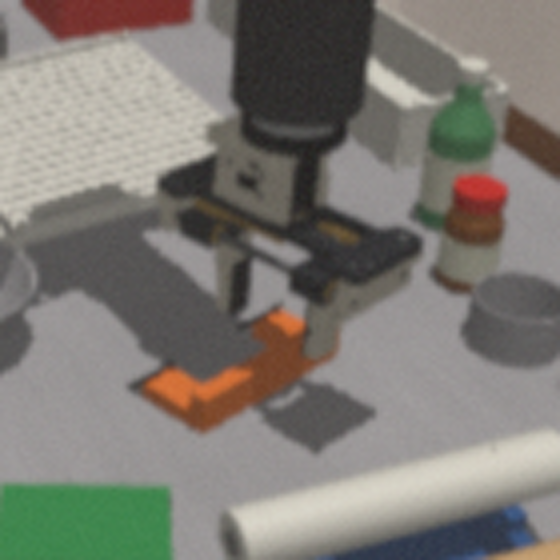

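The open fingers straddle the bar with tips at z≈0.060 (near tip at crop (318,355)), so the tips sit about 31 mm above the reported TCP. I go down another 48 mm and close.

>>> move_arm:
  moves: [7, 0, 0, 1.5, 0, 0, 0, 7, 0, 0, 1.5, 0, 0, 0, 7, 0, 0, 1, 0, 0, 0, 7, 0, 0, 0.4, 0, 0, 0, 7, 0, 0, 0.3, 0, 0, 0, 7, 0, 0, 0, 0, 0, 0]

```text
clock: 7.65
tool_pos: [0.5086, -0.1135, -0.0194]
orientation: [180.0, -0.0, 20.9]
force: [-0.4, -0.0, 0.6]
opening: 0.0699
gripper_force: 0.0
```

>>> move_arm:
  moves: [0.5, 0, 0, 0, 0, 0, 0, 0.5, 0, 0, 0, 0, 0, 0, 0.5, 0, 0, 0, 0, 0, 0, 0.5, 0, 0, 0, 0, 0, 0, 0.5, 0, 0, 0, 0, 0, 0, 0.5, 0, 0, 0, 0, 0, 0, 0.5, 0, 0, 0, 0, 0, 0, 0.5, 0, 0, 0, 0, 0, 0]

```text
clock: 8.45
tool_pos: [0.5084, -0.1135, -0.0195]
orientation: [-180.0, 0.0, 20.9]
force: [0.5, 0.2, 0.8]
opening: 0.0158
gripper_force: 30.0
```

>>> move_arm:
  moves: [0.5, 0, 0, 0, 0, 0, 0, 0.5, 0, 0, 0, 0, 0, 0]

```text
clock: 8.65
tool_pos: [0.5085, -0.1135, -0.0195]
orientation: [180.0, 0.0, 20.9]
force: [0.3, -0.0, 0.4]
opening: 0.0157
gripper_force: 30.0
```

>>> move_arm:
  moves: [0.5, 0, 0, -1, 0, 0, 0, 0.5, 0, 0, -3, 0, 0, 0, 0.5, 0, 0, -4, 0, 0, 0, 0.5, 0, 0, -4, 0, 0, 0, 0.5, 0, 0, -4, 0, 0, 0, 0.5, 0, 0, -2, 0, 0, 0, 0.5, 0, 0, 0, 0, 0, 0]

```text
clock: 9.35
tool_pos: [0.5102, -0.1135, 0.1644]
orientation: [179.9, -0.4, 20.9]
force: [-0.2, -0.4, -3.1]
opening: 0.016
gripper_force: 30.0
```

>>> move_arm:
  moves: [0.5, 0, 0, 0, 0, 0, 0.119, 0.5, 0, 0, 0, 0, 0, 0.119, 0.5, 0, 0, 0, 0, 0, 0.119, 0.5, 0, 0, 0, 0, 0, 0.119, 0.5, 0, 0, 0, 0, 0, 0.119, 0.5, 0, 0, 0, 0, 0, 0.119, 0.5, 0, 0, 0, 0, 0, 0.119, 0.5, 0, 0, 0, 0, 0, 0.119]

```text
clock: 10.15
tool_pos: [0.5072, -0.1135, 0.1591]
orientation: [179.9, 0.1, -34.0]
force: [-0.4, 1.2, -2.7]
opening: 0.0157
gripper_force: 30.0
```

>>> move_arm:
  moves: [0.5, 0, 0, 0, 0, 0, 0.119, 0.5, 0, 0, 0, 0, 0, 0.119, 0.5, 0, 0, 0, 0, 0, 0.119, 0.5, 0, 0, 0, 0, 0, 0.119, 0.5, 0, 0, 0, 0, 0, 0.119, 0.5, 0, 0, 0, 0, 0, 0.119, 0.5, 0, 0, 0, 0, 0, 0.119, 0.5, 0, 0, 0, 0, 0, 0.119]

```text
clock: 10.95
tool_pos: [0.5072, -0.1135, 0.1591]
orientation: [179.8, 0.0, -88.5]
force: [0.5, -0.7, -1.9]
opening: 0.0159
gripper_force: 30.0
```

>>> move_arm:
  moves: [0.5, -4.3, 0.15, 0, 0, 0, 0, 0.5, -4.3, 0.15, 0, 0, 0, 0, 0.5, -4.3, 0.15, 0, 0, 0, 0, 0.5, -4.3, 0.15, 0, 0, 0, 0, 0.5, -4.3, 0.15, 0, 0, 0, 0, 0.5, -4.3, 0.15, 0, 0, 0, 0, 0.5, -4.3, 0.15, 0, 0, 0, 0, 0.5, -4.3, 0.15, 0, 0, 0, 0]

```text
clock: 11.75
tool_pos: [0.4844, 0.2311, 0.1593]
orientation: [179.9, -0.1, -88.2]
force: [1.0, 0.6, -2.5]
opening: 0.0159
gripper_force: 30.0
```

>>> move_arm:
  moves: [0.5, -4.3, 0.15, 0, 0, 0, 0, 0.5, -4.3, 0.15, 0, 0, 0, 0, 0.5, 0, 0, 0, 0.0873, 0, 0, 0.5, 0, 0, 0, 0, 0, 0, 0.5, 0, 0, 0, 0, 0, 0]

```text
clock: 12.25
tool_pos: [0.4787, 0.3152, 0.1592]
orientation: [-175.1, -0.1, -88.1]
force: [-0.1, 0.4, -1.7]
opening: 0.0159
gripper_force: 30.0
```

```bash
cat > go.py <<'E'
import sys
from h import *
from scipy.spatial.transform import Rotation as R
# target: x y z roll pitch yaw(tilt about tool x in deg)
def delta(pos,yaw,tilt):
    o=ctrl.get_obs(); Rc=R.from_euler('xyz',o["orientation"],degrees=True)
    Rt=R.from_euler('xyz',[180,0,yaw],degrees=True)*R.from_rotvec([np.radians(tilt),0,0])
    print("shift cm",(Rc.inv().apply(np.array(pos)-o["tool_pos"])*100).round(2),"rot",(Rc.inv()*Rt).as_rotvec().round(4),"F",o["force"].round(1),o["clock"])
E
python3 - <<'E'
from go import *
delta([.4806,.3168,.0117],-88.54,5)
p,d=vision.snapshot("top"); X=cloud("top",d); H=hsv(p).astype(int)
k=(H[...,0]<14)&(H[...,1]>150)&(H[...,2]>90)&(abs(X[...,0]-.5)<.15)&(abs(X[...,1]-.32)<.13); P=X[k]
print(len(P),rect(P[:,:2]),np.percentile(P[:,2],[5,50,95]))
E
```

```text
shift cm [-0.19  1.05 14.71] rot [ 0.0023 -0.0014  0.007 ] F [-0.1  0.4 -1.7] 12.25
326 (array([496.9, 303.5]), array([ 93.3, 146.5]), 17.82, [[430.0, 359.0], [475.0, 219.0], [564.0, 248.0], [519.0, 388.0]]) [0.19281518 0.19998751 0.21605163]
```

>>> move_arm:
  moves: [0.5, -0.2, 1.0, 3, 0.002, 0, 0.007, 0.5, 0, 0, 3, 0, 0, 0, 0.5, 0, 0, 3, 0, 0, 0, 0.5, 0, 0, 3, 0, 0, 0, 0.5, 0, 0, 1, 0, 0, 0, 0.5, 0, 0, 0, 0, 0, 0, 0.5, 0, 0, 0, 0, 0, 0]

```text
clock: 13.0
tool_pos: [0.4825, 0.3183, 0.0312]
orientation: [-174.8, 0.1, -88.6]
force: [-0.7, 0.4, -1.9]
opening: 0.0159
gripper_force: 30.0
```

```bash
python3 - <<'E'
from go import *
delta([.4806,.3168,.0117],-88.54,5)
p,d=vision.snapshot("side"); X=cloud("side",d)
cv2.imwrite("pics/s5.png",cv2.resize(p[60:200,150:330,::-1],None,fx=4,fy=4,interpolation=cv2.INTER_CUBIC))
E
```

```text
shift cm [0.15 0.37 1.92] rot [-0.0029  0.0012 -0.002 ] F [-0.7  0.4 -1.9] 13.0
```

View pics/s5.png

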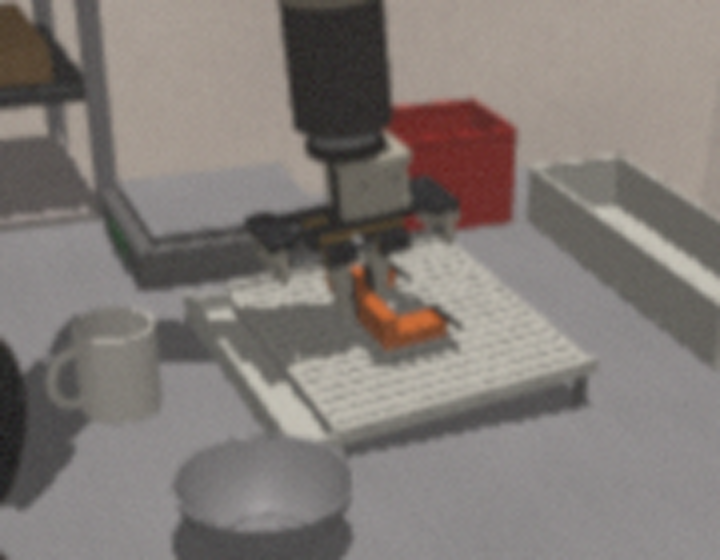

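The side crop shows the chock, held at (385,310), just above the slope with its toes uphill. I lower it until it touches.

>>> move_arm:
  moves: [0.5, 0.15, 0.35, 0.7, -0.003, 0, 0, 0.5, 0, 0, 0.7, 0, 0, 0, 0.5, 0, 0, 0.2, 0, 0, 0, 0.5, 0, 0, 0.15, 0, 0, 0, 0.5, 0, 0, 0, 0, 0, 0]

```text
clock: 13.55
tool_pos: [0.4797, 0.3163, 0.0122]
orientation: [-175.1, 0.0, -88.6]
force: [0.4, -0.4, -3.4]
opening: 0.0158
gripper_force: 30.0
```

>>> move_arm:
  moves: [0.5, 0, 0, 0.1, 0, 0, 0, 0.5, 0, 0, 0, 0, 0, 0, 0.5, 0, 0, 0, 0, 0, 0]

```text
clock: 13.85
tool_pos: [0.4799, 0.3165, 0.0118]
orientation: [-175.0, 0.1, -88.6]
force: [-2.4, -0.1, 3.2]
opening: 0.0159
gripper_force: 30.0
```

Contact is made: the force went from -3 N to +3 N. Release and retreat.

>>> move_arm:
  moves: [5, 0, 0, 0, 0, 0, 0, 5, 0, 0, 0, 0, 0, 0, 5, 0, 0, 0, 0, 0, 0, 5, 0, 0, 0, 0, 0, 0, 5, 0, 0, 0, 0, 0, 0, 5, 0, 0, 0, 0, 0, 0, 5, 0, 0, 0, 0, 0, 0, 5, 0, 0, 0, 0, 0, 0]

```text
clock: 14.65
tool_pos: [0.4798, 0.3163, 0.0113]
orientation: [-175.1, 0.0, -88.6]
force: [-0.1, 0.9, 0.5]
opening: 0.0501
gripper_force: 0.0
```

>>> move_arm:
  moves: [5, 0, 0, -2, 0, 0, 0, 8.7, 0, 0, -3, 0, 0, 0, 8.7, 0, 0, -4, 0, 0, 0, 8.7, 0, 0, -4, 0, 0, 0, 8.7, 0, 0, -4, 0, 0, 0, 8.7, 0, 0, -2, 0, 0, 0, 8.7, 0, 0, 0, 0, 0, 0]

```text
clock: 15.35
tool_pos: [0.4645, 0.3173, 0.2046]
orientation: [-174.8, 0.3, -88.6]
force: [0.4, -0.3, 0.1]
opening: 0.0863
gripper_force: 0.0
```

```bash
python3 - <<'E'
from go import *
o=ctrl.get_obs(); print(o["tool_pos"],o["joint_pos"].round(1))
for n in("side",):
    p,d=vision.snapshot(n); X=cloud(n,d); H=hsv(p).astype(int)
    k=(H[...,0]<14)&(H[...,1]>150)&(H[...,2]>70)&(abs(X[...,0]-.5)<.12)&(abs(X[...,1]-.32)<.11)&(X[...,2]<.1); P=X[k]; print(len(P),rect(P[:,:2]))
m=vision.camera_model("wrist"); p,d=vision.snapshot("wrist"); H=hsv(p).astype(int)
f=192/np.tan(np.radians(m["vertical_fov"]/2)); v,u=np.mgrid[:384,:512]
q=np.stack([u-m["cx"],v-m["cy"]],-1); r=np.linalg.norm(q,axis=-1)
W=np.concatenate([q/r[...,None]*np.tan(r/f)[...,None],np.ones((384,512,1))],-1)*d[...,None]@m["cam_to_world"][:3,:3].T+m["cam_to_world"][:3,3]
k=(H[...,0]<14)&(H[...,1]>150)&(H[...,2]>70)&(W[...,2]<.12); P=W[k]; print("wrist",len(P),rect(P[:,:2]))
b=P[P[:,2]-(.035+.0875*(P[:,0]-.524))>.028]; print("bar",rect(b[:,:2]))
s=(H[...,1]<60)&(W[...,2]>.015)&(W[...,2]<.06)&(abs(W[...,0]-.5)<.2)&(abs(W[...,1]-.32)<.2); print("drainer",rect(W[s][:,:2]))
z=W[...,2]; c=s&(abs(W[...,0]-.56)<.05)&(abs(W[...,1]-.31)<.03); A=np.c_[W[c][:,0]-.524,np.ones(c.sum())]; print("surface fit",np.linalg.lstsq(A,z[c],rcond=None)[0])
cv2.imwrite("pics/w6.png",p[:,:,::-1])
E
```

```text
[0.46453078 0.31730014 0.20458454] [ 57.4   6.8 -19.1   4.7 -60.9 -58.2]
157 (array([497. , 310.9]), array([ 67.7, 152.3]), 3.12, [[459.0, 385.0], [467.0, 233.0], [535.0, 237.0], [527.0, 389.0]])
wrist 1826 (array([1203.2,   -3.2]), array([ 418.4, 1679.5]), 55.98, [[390.0, 293.0], [1782.0, -646.0], [2016.0, -300.0], [624.0, 640.0]])
bar (array([476.2, 315.8]), array([ 15.2, 155.1]), 1.5, [[467.0, 393.0], [471.0, 238.0], [486.0, 238.0], [482.0, 393.0]])
drainer (array([499.3, 304.7]), array([308.8, 319.3]), 1.35, [[341.0, 461.0], [349.0, 142.0], [657.0, 149.0], [650.0, 468.0]])
surface fit [0.0882299  0.03493802]
```

View pics/w6.png

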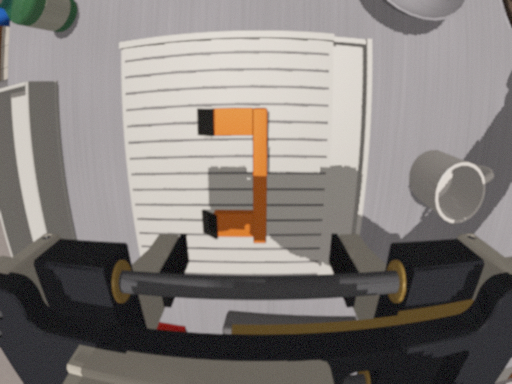

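Wrist view: the chock sits square on the slope, bar at column ≈260, toes uphill at column ≈207. It measures yaw 1.5° with its base at (479,316). Next I turn back and travel to the wooden pin.

>>> move_arm:
  moves: [8.0, 0, 0, 0, -0.087, 0, 0, 8.0, 0, 0, 0, 0, 0, -0.127, 8.0, 0, 0, 0, 0, 0, -0.127, 8.0, 0, 0, 0, 0, 0, -0.127, 8.0, 0, 0, 0, 0, 0, -0.127, 8.0, 0, 0, 0, 0, 0, -0.127, 8.0, 0, 0, 0, 0, 0, -0.127, 8.0, 0, 0, 0, 0, 0, -0.127]

```text
clock: 16.25
tool_pos: [0.4629, 0.3151, 0.1988]
orientation: [179.8, 0.1, -37.4]
force: [-1.0, -0.3, -0.1]
opening: 0.0801
gripper_force: 0.0
```

>>> move_arm:
  moves: [8.0, 0, 0, 0, 0, 0, -0.127, 8.0, 0, 0, 0, 0, 0, -0.127, 8.0, 0, 0, 0, 0, 0, -0.127, 8.0, 0, 0, 0, 0, 0, -0.127, 8.0, 0, 0, 0, 0, 0, -0.127, 8.0, 0, 0, 0, 0, 0, 0]

```text
clock: 16.85
tool_pos: [0.4629, 0.3152, 0.199]
orientation: [179.9, 0.1, -1.2]
force: [-0.2, -0.3, -0.1]
opening: 0.0796
gripper_force: 0.0
```

```bash
python3 -c "
from go import *
delta([.484,-.422,.15],-1.3,0)"
```

```text
shift cm [ 3.68 73.65  5.  ] rot [0.0015 0.0026 0.0015] F [-0.2 -0.3 -0.1] 16.85
```

>>> move_arm:
  moves: [8.0, 0.23, 4.6, 0, 0, 0, 0, 8.0, 0.23, 4.6, 0, 0, 0, 0, 8.0, 0.23, 4.6, 0, 0, 0, 0, 8.0, 0.23, 4.6, 0, 0, 0, 0, 8.0, 0.23, 4.6, 0, 0, 0, 0, 8.0, 0.23, 4.6, 0, 0, 0, 0, 8.0, 0.23, 4.6, 0, 0, 0, 0, 8.0, 0.23, 4.6, 0, 0, 0, 0]

```text
clock: 17.65
tool_pos: [0.4727, -0.0544, 0.1998]
orientation: [-180.0, 0.1, -1.5]
force: [1.6, 0.2, 0.3]
opening: 0.08
gripper_force: 0.0
```

>>> move_arm:
  moves: [8.0, 0.23, 4.6, 0, 0, 0, 0, 8.0, 0.23, 4.6, 0, 0, 0, 0, 8.0, 0.23, 4.6, 0, 0, 0, 0, 8.0, 0.23, 4.6, 0, 0, 0, 0, 8.0, 0.23, 4.6, 0, 0, 0, 0, 8.0, 0.23, 4.6, 0, 0, 0, 0, 8.0, 0.23, 4.6, 0, 0, 0, 0, 8.0, 0.23, 4.6, 0, 0, 0, 0]

```text
clock: 18.45
tool_pos: [0.4828, -0.4226, 0.1989]
orientation: [-179.9, 0.1, -1.6]
force: [0.8, 0.1, 1.8]
opening: 0.0801
gripper_force: 0.0
```

>>> move_arm:
  moves: [7.5, 0, 0, 0, 0, 0, 0, 7.5, 0, 0, 0, 0, 0, 0]

```text
clock: 18.65
tool_pos: [0.4824, -0.4216, 0.1982]
orientation: [-179.9, 0.2, -1.6]
force: [0.6, -0.0, 0.2]
opening: 0.0753
gripper_force: 0.0
```

```bash
python3 - <<'E'
from go import *
o=ctrl.get_obs(); print(o["joint_pos"].round(1))
m=vision.camera_model("wrist"); p,d=vision.snapshot("wrist"); H=hsv(p).astype(int)
f=192/np.tan(np.radians(m["vertical_fov"]/2)); v,u=np.mgrid[:384,:512]
q=np.stack([u-m["cx"],v-m["cy"]],-1); r=np.linalg.norm(q,axis=-1)
W=np.concatenate([q/r[...,None]*np.tan(r/f)[...,None],np.ones((384,512,1))],-1)*d[...,None]@m["cam_to_world"][:3,:3].T+m["cam_to_world"][:3,3]
b=(d>0)&(W[...,2]>.058)&(W[...,2]<.092)&(abs(W[...,0]-.484)<.15)
for n,c in(("wood",-.422),("white",-.326)):
    k=b&(abs(W[...,1]-c)<.03)&((H[...,1]>75) if n=="wood" else (H[...,1]<60)); P=W[k]; 
    t=P[P[:,2]>.078]; print(n,len(P),rect(P[:,:2]),"ridge",np.polyfit(t[:,0]-.484,t[:,1],1).round(4),P[:,2].max().round(4))
delta([.484,-.422,.015],-1.3,0)
E
```

```text
[-23.8  17.6  -3.9  -0.  -68.7 112.1]
wood 7756 (array([ 487.3, -423.5]), array([ 42.6, 234.6]), 89.32, [[370.0, -443.0], [604.0, -446.0], [605.0, -404.0], [370.0, -401.0]]) ridge [-0.0136 -0.4236] 0.0858
white 6384 (array([ 487.7, -328.5]), array([ 43.3, 240.2]), 89.14, [[367.0, -348.0], [607.0, -352.0], [608.0, -309.0], [368.0, -305.0]]) ridge [-0.0123 -0.3291] 0.0856
shift cm [ 0.18  0.16 18.38] rot [-0.0018  0.0027 -0.0037] F [-1.1  0.6  0.5] 18.7
```

>>> move_arm:
  moves: [7.5, 0.35, 0.2, 3, 0, 0, -0.012, 7.5, 0, 0, 3, 0, 0, 0, 7.5, 0, 0, 3, 0, 0, 0, 7.5, 0, 0, 3, 0, 0, 0, 7.5, 0, 0, 2, 0, 0, 0, 7.5, 0, 0, 0, 0, 0, 0, 7.5, 0, 0, 0, 0, 0, 0]

```text
clock: 19.4
tool_pos: [0.4873, -0.422, 0.0609]
orientation: [-180.0, 0.0, -0.6]
force: [-0.3, -0.8, 0.7]
opening: 0.075
gripper_force: 0.0
```

```bash
python3 - <<'E'
from go import *
delta([.486,-.4235,.015],-.8,0)
p,d=vision.snapshot("side")
cv2.imwrite("pics/s7.png",cv2.resize(p[150:320,240:440,::-1],None,fx=3.5,fy=3.5,interpolation=cv2.INTER_CUBIC))
E
```

```text
shift cm [-0.13  0.15  4.59] rot [-0.0003  0.0009  0.004 ] F [-0.3 -0.8  0.7] 19.4
```

View pics/s7.png

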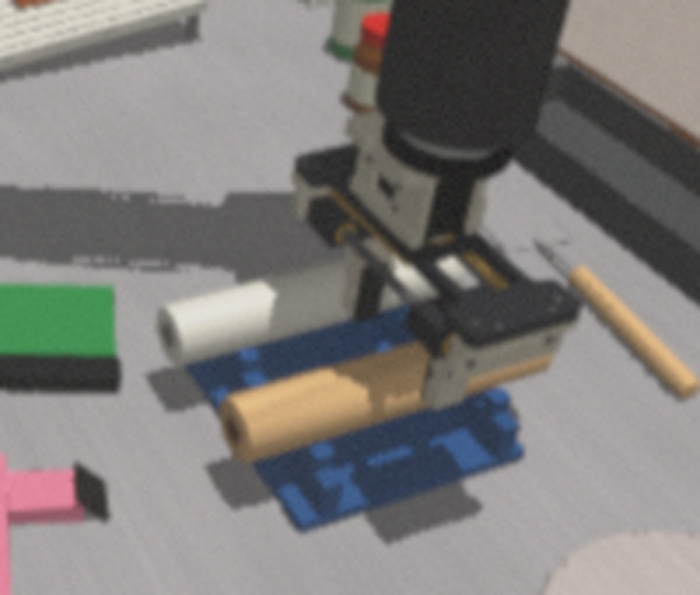

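```bash
python3 - <<'E'
from go import *
p,d=vision.snapshot("side"); X=cloud("side",d); H=hsv(p).astype(int)
x,y,z=X[...,0],X[...,1],X[...,2]
k=(d>0)&(H[...,1]<70)&(z>.085)&(z<.13)&(y<-.44)&(y>-.5)&(abs(x-.487)<.06); P=X[k]; print("near finger",len(P),np.percentile(P,[2,50,98],axis=0).round(4))
for a,b in((.09,.1),(.1,.11),(.11,.12)): Q=P[(P[:,2]>a)&(P[:,2]<b)]; print(a,len(Q),np.percentile(Q[:,0],[5,50,95]).round(4),np.percentile(Q[:,1],[5,50,95]).round(4))
k=(H[...,0]<22)&(H[...,0]>7)&(H[...,1]>80)&(z>.04)&(z<.095)&(abs(y+.4235)<.04); P=X[k]; print("pin side x range",np.percentile(P[:,0],[0.5,99.5]).round(4))
E
```

```text
near finger 113 [[ 0.4751 -0.4765  0.091 ]
 [ 0.4773 -0.4736  0.104 ]
 [ 0.4969 -0.4602  0.1256]]
0.09 39 [0.4753 0.4783 0.4948] [-0.4763 -0.4741 -0.4634]
0.1 39 [0.4757 0.4788 0.4965] [-0.4758 -0.4744 -0.4621]
0.11 23 [0.4754 0.4767 0.4786] [-0.4765 -0.4711 -0.4609]
pin side x range [0.3635 0.5926]
```

By depth, the near finger is centred at x≈0.486 (crop (445,385)) with its tip at z≈0.091, and the pin's middle is at x≈0.485. The sideways look in the crop is only perspective. I go down and grip.

>>> move_arm:
  moves: [7.5, -0.1, 0.15, 1.5, 0, 0, 0.004, 7.5, 0, 0, 1.5, 0, 0, 0, 7.5, 0, 0, 1.0, 0, 0, 0, 7.5, 0, 0, 0.6, 0, 0, 0, 7.5, 0, 0, 0, 0, 0, 0]

```text
clock: 20.0
tool_pos: [0.4857, -0.4242, 0.014]
orientation: [-180.0, 0.1, -0.8]
force: [-0.1, 1.0, 1.3]
opening: 0.0753
gripper_force: 0.0
```

>>> move_arm:
  moves: [3, 0, 0, 0, 0, 0, 0, 3, 0, 0, 0, 0, 0, 0, 3, 0, 0, 0, 0, 0, 0, 3, 0, 0, 0, 0, 0, 0, 3, 0, 0, 0, 0, 0, 0, 3, 0, 0, 0, 0, 0, 0, 3, 0, 0, 0, 0, 0, 0, 3, 0, 0, 0, 0, 0, 0]

```text
clock: 20.8
tool_pos: [0.4859, -0.4243, 0.0144]
orientation: [-180.0, 0.0, -0.8]
force: [-0.8, 0.5, 3.7]
opening: 0.0429
gripper_force: 30.0
```

>>> move_arm:
  moves: [3, 0, 0, -1, 0, 0, 0, 3, 0, 0, -2, 0, 0, 0, 3, 0, 0, -3, 0, 0, 0, 3, 0, 0, -4, 0, 0, 0, 3, 0, 0, -4, 0, 0, 0, 3, 0, 0, -3, 0, 0, 0, 3, 0, 0, -1.5, 0, 0, 0, 3, 0, 0, 0, 0, 0, 0]

```text
clock: 21.6
tool_pos: [0.4869, -0.425, 0.2023]
orientation: [179.9, -0.2, -0.8]
force: [-0.0, -0.7, -3.1]
opening: 0.0435
gripper_force: 30.0
```

>>> move_arm:
  moves: [3, 0, 0, 0, 0, 0, 0.1, 3, 0, 0, 0, 0, 0, 0.1, 3, 0, 0, 0, 0, 0, 0.1, 3, 0, 0, 0, 0, 0, 0.1, 3, 0, 0, 0, 0, 0, 0.1, 3, 0, 0, 0, 0, 0, 0.1, 3, 0, 0, 0, 0, 0, 0.1, 3, 0, 0, 0, 0, 0, 0.1]

```text
clock: 22.4
tool_pos: [0.485, -0.4237, 0.1972]
orientation: [180.0, 0.2, -46.9]
force: [0.4, 0.0, -3.0]
opening: 0.0434
gripper_force: 30.0
```

>>> move_arm:
  moves: [3, 0, 0, 0, 0, 0, 0.1, 3, 0, 0, 0, 0, 0, 0.1, 3, 0, 0, 0, 0, 0, 0.1, 3, 0, 0, 0, 0, 0, 0.1, 3, 0, 0, 0, 0, 0, 0.1, 3, 0, 0, 0, 0, 0, 0.1, 3, 0, 0, 0, 0, 0, 0.13, 3, 0, 0, 0, 0.0873, 0, 0]

```text
clock: 23.2
tool_pos: [0.4865, -0.4235, 0.1957]
orientation: [-175.3, 0.2, -88.7]
force: [-0.7, 1.4, -3.5]
opening: 0.0433
gripper_force: 30.0
```

```bash
python3 -c "
from go import *
# pin rest (.5640,.3180,.0606)+ .0476*toolz(.0872,.0022,-.996)
delta([.5640+.0042,.3181,.0606-.0474+.12],-88.54,5)"
```

```text
shift cm [-73.93  -9.26   7.3 ] rot [ 0.0044  0.0031 -0.0034] F [-0.7  1.4 -3.5] 23.2
```

>>> move_arm:
  moves: [3, -3, -0.5, 0, 0, 0, 0, 3, -4.2, -0.5, 0, 0, 0, 0, 3, -4.2, -0.5, 0, 0, 0, 0, 3, -4.2, -0.5, 0, 0, 0, 0, 3, -4.2, -0.5, 0, 0, 0, 0, 3, -4.2, -0.5, 0, 0, 0, 0, 3, -4.2, -0.5, 0, 0, 0, 0, 3, -4.2, -0.5, 0, 0, 0, 0]

```text
clock: 24.0
tool_pos: [0.516, -0.0978, 0.2014]
orientation: [-175.2, 0.0, -88.5]
force: [0.9, 0.3, -2.0]
opening: 0.0435
gripper_force: 30.0
```

>>> move_arm:
  moves: [3, -4.2, -0.5, 0, 0, 0, 0, 3, -4.2, -0.5, 0, 0, 0, 0, 3, -4.2, -0.5, 0, 0, 0, 0, 3, -4.2, -0.5, 0, 0, 0, 0, 3, -4.2, -0.5, 0, 0, 0, 0, 3, -4.2, -0.5, 0, 0, 0, 0, 3, -4.2, -0.5, 0, 0, 0, 0, 3, -4.2, -0.5, 0, 0, 0, 0]

```text
clock: 24.8
tool_pos: [0.5473, 0.2387, 0.2049]
orientation: [-175.2, -0.0, -88.5]
force: [0.7, -0.3, -2.0]
opening: 0.0434
gripper_force: 30.0
```

>>> move_arm:
  moves: [3, -4, -0.5, 0, 0, 0, 0, 3, -3, -0.5, 0, 0, 0, 0, 3, 0, 0, 0, 0, 0, 0, 3, 0, 0, 0, 0, 0, 0]

```text
clock: 25.2
tool_pos: [0.5554, 0.3077, 0.2052]
orientation: [-175.2, -0.1, -88.5]
force: [-0.1, -1.2, -2.8]
opening: 0.0428
gripper_force: 30.0
```

```bash
python3 - <<'E'
from go import *
delta([.5682,.3181,.0132],-88.54,5)
for n in("top","side"):
    p,d=vision.snapshot(n); X=cloud(n,d); H=hsv(p).astype(int)
    k=(H[...,0]<23)&(H[...,0]>7)&(H[...,1]>75)&(X[...,2]>.15)&(abs(X[...,0]-.56)<.08)&(abs(X[...,1]-.32)<.16)&(X[...,2]<.29); P=X[k]; print(n,len(P),rect(P[:,:2]),np.percentile(P[:,2],[2,98]).round(3))
E
```

```text
shift cm [-1.04  0.3  19.24] rot [ 0.0037 -0.0016  0.0016] F [-0.1 -1.2 -2.8] 25.2
top 843 (array([548.9, 305.7]), array([ 42., 240.]), 2.43, [[523.0, 425.0], [533.0, 185.0], [575.0, 187.0], [565.0, 426.0]]) [0.252 0.277]
side 332 (array([557.6, 298.7]), array([ 60.9, 232.5]), 0.29, [[527.0, 415.0], [528.0, 182.0], [589.0, 183.0], [587.0, 415.0]]) [0.238 0.275]
```

>>> move_arm:
  moves: [3, -1.2, -0.3, 2, 0.004, 0, 0, 3, 0, 0, 3, 0, 0, 0, 3, 0, 0, 3, 0, 0, 0, 3, 0, 0, 3, 0, 0, 0, 3, 0, 0, 3, 0, 0, 0, 3, 0, 0, 2, 0, 0, 0, 3, 0, 0, 0, 0, 0, 0, 3, 0, 0, 0, 0, 0, 0]

```text
clock: 26.1
tool_pos: [0.5739, 0.3194, 0.0488]
orientation: [-174.8, 0.0, -88.5]
force: [1.1, 0.7, -2.4]
opening: 0.0431
gripper_force: 30.0
```

```bash
python3 - <<'E'
from go import *
delta([.5682,.3201,.0132],-88.54,5)
p,d=vision.snapshot("side"); X=cloud("side",d); H=hsv(p).astype(int)
k=(H[...,0]<23)&(H[...,0]>13)&(H[...,1]>65)&(abs(X[...,0]-.56)<.1)&(abs(X[...,1]-.32)<.16)&(X[...,2]>.04)&(X[...,2]<.13); P=X[k]; print(len(P),rect(P[:,:2]),np.percentile(P[:,2],[2,98]).round(3))
E
```

```text
shift cm [-0.08  0.88  3.5 ] rot [-0.0033  0.0001 -0.0001] F [ 1.1  0.7 -2.4] 26.1
255 (array([569.2, 314.7]), array([ 45.3, 236.7]), 1.04, [[544.0, 433.0], [549.0, 196.0], [594.0, 197.0], [590.0, 433.0]]) [0.086 0.118]
```

>>> move_arm:
  moves: [3, 0, 0.1, 1, -0.003, 0, 0, 3, 0, 0, 1, 0, 0, 0, 3, 0, 0, 0.7, 0, 0, 0, 3, 0, 0, 0.4, 0, 0, 0, 3, 0, 0, 0.2, 0, 0, 0, 3, 0, 0, 0, 0, 0, 0, 3, 0, 0, 0, 0, 0, 0]

```text
clock: 26.85
tool_pos: [0.5756, 0.3205, 0.0155]
orientation: [-175.0, 0.0, -88.5]
force: [0.2, -0.9, -3.5]
opening: 0.0435
gripper_force: 30.0
```

>>> move_arm:
  moves: [3, 0, 0, 0.1, 0, 0, 0, 3, 0, 0, 0.1, 0, 0, 0, 3, 0, 0, 0, 0, 0, 0]

```text
clock: 27.15
tool_pos: [0.5759, 0.3206, 0.0141]
orientation: [-174.9, 0.1, -88.5]
force: [-1.9, -1.1, 2.3]
opening: 0.0432
gripper_force: 30.0
```

```bash
python3 -c "
from go import *
delta([.5682,.3201,.0132],-88.54,5)"
```

```text
shift cm [0.03 0.77 0.03] rot [-0.001   0.0011  0.0007] F [-1.9 -1.1  2.3] 27.15
```

The pin is down on the slope. I slide it downhill gently to the toes.

>>> move_arm:
  moves: [3, 0, 0.2, -0.05, 0, 0, 0, 3, 0, 0.2, 0, 0, 0, 0, 3, 0, 0.1, 0, 0, 0, 0, 3, 0, 0, 0, 0, 0, 0]

```text
clock: 27.55
tool_pos: [0.5708, 0.3205, 0.0137]
orientation: [-175.0, 0.1, -88.5]
force: [0.3, -0.7, 1.3]
opening: 0.0434
gripper_force: 30.0
```

>>> move_arm:
  moves: [3, 0, 0.1, 0, 0, 0, 0, 3, 0, 0.05, 0, 0, 0, 0, 3, 0, 0, 0, 0, 0, 0]

```text
clock: 27.85
tool_pos: [0.5695, 0.3204, 0.0136]
orientation: [-174.9, 0.1, -88.5]
force: [1.6, 0.5, 0.9]
opening: 0.0437
gripper_force: 30.0
```

>>> move_arm:
  moves: [3, 0, 0.05, 0, 0, 0, 0, 3, 0, 0.05, 0, 0, 0, 0, 3, 0, 0, 0, 0, 0, 0]

```text
clock: 28.15
tool_pos: [0.5685, 0.3204, 0.0135]
orientation: [-174.9, 0.1, -88.5]
force: [1.8, -0.0, 2.5]
opening: 0.0435
gripper_force: 30.0
```

>>> move_arm:
  moves: [3, 0, 0.05, 0, 0, 0, 0, 3, 0, 0.05, 0, 0, 0, 0, 3, 0, 0, 0, 0, 0, 0]

```text
clock: 28.45
tool_pos: [0.5674, 0.3203, 0.0134]
orientation: [-175.0, 0.1, -88.5]
force: [2.1, 0.1, 3.9]
opening: 0.0429
gripper_force: 30.0
```

The force is rising on both x and z, so the pin is seated against the toes. Release.

>>> move_arm:
  moves: [4.6, 0, 0, 0, 0, 0, 0, 4.8, 0, 0, 0, 0, 0, 0, 5.2, 0, 0, 0, 0, 0, 0, 6, 0, 0, 0, 0, 0, 0, 6, 0, 0, 0, 0, 0, 0, 6, 0, 0, 0, 0, 0, 0, 6, 0, 0, 0, 0, 0, 0]

```text
clock: 29.15
tool_pos: [0.5653, 0.3195, 0.013]
orientation: [-175.1, -0.0, -88.5]
force: [-7.7, 1.1, 8.8]
opening: 0.0602
gripper_force: 5.1
```

>>> move_arm:
  moves: [6, 0, 0, -1, 0, 0, 0, 6, 0, 0, -2, 0, 0, 0, 6, 0, 0, -3, 0, 0, 0, 6, 0, 0, -4, 0, 0, 0, 6, 0, 0, -4, 0, 0, 0, 6, 0, 0, -3, 0, 0, 0, 6, 0, 0, 0, 0, 0, 0, 6, 0, 0, 0, 0, 0, 0]

```text
clock: 29.95
tool_pos: [0.5519, 0.3195, 0.1831]
orientation: [-175.0, 0.1, -88.5]
force: [0.2, 0.0, -1.1]
opening: 0.0602
gripper_force: 0.0
```

```bash
python3 - <<'E'
from go import *
o=ctrl.get_obs(); print(o["clock"],o["force"],o["opening"])
m=vision.camera_model("wrist"); p,d=vision.snapshot("wrist"); H=hsv(p).astype(int)
f=192/np.tan(np.radians(m["vertical_fov"]/2)); v,u=np.mgrid[:384,:512]
q=np.stack([u-m["cx"],v-m["cy"]],-1); r=np.linalg.norm(q,axis=-1)
W=np.concatenate([q/r[...,None]*np.tan(r/f)[...,None],np.ones((384,512,1))],-1)*d[...,None]@m["cam_to_world"][:3,:3].T+m["cam_to_world"][:3,3]
h=W[...,2]-(.035+.0875*(W[...,0]-.524)); near=(abs(W[...,0]-.52)<.1)&(abs(W[...,1]-.32)<.16)&(h<.07)
b=W[near&(H[...,0]<14)&(H[...,1]>150)&(h>.028)]; print("bar",rect(b[:,:2]))
w=W[near&(H[...,0]>13)&(H[...,0]<25)&(H[...,1]>65)&(H[...,1]<170)&(h>.015)&(W[...,0]>.53)]; print("pin",rect(w[:,:2]),(w[:,2].max()-.022).round(4)); t=w[w[:,2]>w[:,2].max()-.008]; print(np.polyfit(t[:,1]-.318,t[:,0],1).round(4))
E
```

```text
29.95 [ 0.15387126  0.00812115 -1.11774979] 0.06019031943880841
bar (array([477.5, 307.1]), array([ 16.1, 138.4]), 1.19, [[468.0, 376.0], [471.0, 238.0], [487.0, 238.0], [484.0, 376.0]])
pin (array([558.7, 313.5]), array([ 52.9, 226.8]), 0.28, [[532.0, 427.0], [533.0, 200.0], [586.0, 200.0], [585.0, 427.0]]) 0.0627
[-0.0244  0.5639]
```

>>> move_arm:
  moves: [6, 0, 0, -2, 0, 0, 0, 6, 0, 0, 0, 0, 0, 0, 6, 0, 0, 0, 0, 0, 0, 6, 0, 0, 0, 0, 0, 0, 6, 0, 0, 0, 0, 0, 0]

```text
clock: 30.5
tool_pos: [0.5502, 0.3192, 0.2012]
orientation: [-175.1, -0.0, -88.5]
force: [-0.5, -0.1, 0.3]
opening: 0.0598
gripper_force: 0.0
```

```bash
python3 - <<'E'
from go import *
p,d=vision.snapshot("side"); X=cloud("side",d); H=hsv(p).astype(int)
k=(H[...,0]<23)&(H[...,0]>13)&(H[...,1]>65)&(abs(X[...,0]-.56)<.05)&(abs(X[...,1]-.32)<.16)&(X[...,2]>.04)&(X[...,2]<.1); P=X[k]; print("side pin",rect(P[:,:2]),P[:,2].max())
m=vision.camera_model("wrist"); p,d=vision.snapshot("wrist"); H=hsv(p).astype(int)
f=192/np.tan(np.radians(m["vertical_fov"]/2)); v,u=np.mgrid[:384,:512]
q=np.stack([u-m["cx"],v-m["cy"]],-1); r=np.linalg.norm(q,axis=-1)
W=np.concatenate([q/r[...,None]*np.tan(r/f)[...,None],np.ones((384,512,1))],-1)*d[...,None]@m["cam_to_world"][:3,:3].T+m["cam_to_world"][:3,3]
h=W[...,2]-(.035+.0875*(W[...,0]-.524)); near=(abs(W[...,0]-.52)<.1)&(abs(W[...,1]-.32)<.16)&(h<.07)
b=W[near&(H[...,0]<14)&(H[...,1]>150)&(h>.028)&(W[...,0]<.5)]; print("bar",rect(b[:,:2]))
t=W[near&(h>.038)&(W[...,0]>.53)&(W[...,0]<.6)&(H[...,1]>50)]; print("ridge",np.polyfit(t[:,1]-.318,t[:,0],1).round(4),t[:,1].min(),t[:,1].max(),t[:,2].max())
E
```

```text
side pin (array([552.6, 316.4]), array([ 49.7, 240.1]), 2.83, [[522.0, 435.0], [534.0, 195.0], [583.0, 198.0], [572.0, 438.0]]) 0.08504205159015799
bar (array([477.1, 308.8]), array([ 16.5, 141.8]), 1.64, [[467.0, 379.0], [471.0, 238.0], [487.0, 238.0], [483.0, 380.0]])
ridge [-0.026   0.5627] 0.19982640172148963 0.43437494408323674 0.08444252267545921
```

```bash
python3 -c "
from plant import ctrl
print(ctrl.close_job())"
```

```text
the job is handed in; nothing more can be done
None
```

I handed the job in at about 30.5 s: the wooden pin lies against both toes of the orange chock, square to the slope and centred on it within a few mm by the last measurement; the hand-in gave no verdict.

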